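# Stop the spindle, slide the carving blank out to its saw line and hold it down

### The job

Get the lime-wood blank ready for the carver to saw it through: first, before moving the blank, turn the spindle's speed dial anticlockwise all the way to its off stop. Then slide the blank along the sawing block, without lifting it off or letting it tip, straight out past the white-edged end until its pencil line lies along that edge, square with it, and finish while still holding the inner part of the blank down flat on the block, because let go it would tip over the edge. Leave the tin, the stone figure, the saw and the gouge where they are.

Things in the scene. Friction and masses are not known exactly. Their poses are not given: they have to be found in the camera images.
- controller: grey steel box of the spindle's speed controller, 120 mm (x) by 150 mm (y), its top 58 mm above the bench, fixed, with a round dial plate and the black speed dial in the middle of its top. Origin: centre of its underside; z up.
- dial (a joint): turn of the speed dial about its vertical axis, rad: 0 is the off stop (red tick), grows clockwise seen from above, up to 4.71 at full speed. It starts somewhere between 0.8 and 2.0. Light friction (about 0.03 N m) holds it where it is left; no spring, no clicks.
- dial_grip (a point): point on the dial's axis at the height to grip it, 95 mm above the bench. The dial is a black disc 44 mm across carrying an upright bar grip 42 mm long, 14 mm thick, from 70 to 102 mm above the bench (disc top at 72 mm). The bar runs along this point's x axis and turns with the dial (pinch it along the point's y axis); the white pointer stroke on top is on the -x side. z up.
- sawblock: beech sawing block screwed to the bench: 260 mm long (its x), 160 mm wide (its y), flat top 90 mm above the bench. The outer end (+x end) is edged with a 22 mm strip of white nylon; the blank is to be slid towards +x. Origin: centre of its underside; z up.
- edge (a point): middle of the block's top outer edge (the end face of the white strip, top corner), 130 mm along +x from the block's centre and 90 mm above the bench; axes as the block's: x points outward over the edge, y along the edge, z up.
- blank_center (a point): centre (half-way up) of the loose carving blank, a pale lime-wood board 340 mm long (x), 50 mm wide (y), 22 mm thick (z up), about 0.15 to 0.3 kg, balanced at this point. It lies flat on the block, some 60 to 110 mm of it already out over the outer edge; its outer (+x) end is painted red. Inner end: 170 mm along -x.
- line (a point): point on the pencil line drawn square round the blank, at mid width and mid thickness: 35 mm along -x from the blank's centre, so 205 mm from the red end and 135 mm from the inner end; top face 11 mm above. Axes as the blank's: x towards the red end.
- blank: the carving blank itself; origin: centre of its underside, x towards the red end, z up.
- tin: loose aluminium tin with a knobbed lid, 77 mm across and 82 mm high, standing beside the overhang; leave it alone. Origin: centre of its underside.
- figure: loose roughed-out cream stone figure on a square foot 50 by 45 mm, 81 mm high, standing beside the overhang; leave it alone. Origin: centre of its underside.
- saw: loose back saw lying flat beside the block, about 355 mm long and up to 65 mm wide, handle towards its -x, 28 mm high; leave it alone. Origin: under its middle.
- gouge: loose carving gouge lying across behind the inner end of the block, 230 mm long along its x, wooden handle towards -x, 26 mm high; leave it alone. Origin: under its middle.

How it is judged:
By the outcome, as a careful person would: the job done as asked, in the order asked, and still so for the second after the job is handed in, while the arm keeps its last pose, push and grip.
It also fails if it takes over 58 s, if anything falls off the work surface, if the arm or the gripper's body presses on something with over 40 N, if the wrist force passes 120 N, or if a joint passes its speed limit or range.

### The arm

A 6-joint arm with a two-finger parallel gripper is mounted at the origin on the work surface. World frame = base frame: x ahead of the robot, y to its left, z up, the work surface at z = 0. Lengths are in m, angles in rad, forces in N, time in s.
With the tool pointing down it reaches from about 0.3 to 0.775 m from the base axis. Payload 14.6 kg.
Tool frame: the origin (TCP) lies at the very end of the fingers, on their centre line; the grasp point (between the pads) lies 19 mm behind it; z points along the fingers, y is the line along which they close (so a half turn about z gives the same grasp; the last joint's range is limited). The gripper opens to 94 mm and grips with 3 to 60 N. Pads are 16 mm wide; open, the fingers measure 119 mm over their backs; the gripper's body (75 mm by 177 mm) begins 78 mm behind the grasp point.
Start: joints at [-1.18, 0.3, 1.521, -0, 1.321, -0.067], TCP at [0.243, -0.493, 0.205] pointing down, gripper open.
Joint ranges: [-3.03, 3.03], [-0.79, 2.21], [0.23, 2.52], [-1.04, 4.18], [0, 3.07], [-2.55, 2.55]. Speed limits (rad/s): [2.22, 2.22, 2.57, 3.14, 3.14, 3.14].

### API

Orientations are given as [roll, pitch, yaw] about the fixed x, y, z axes, in that order (R = Rz(yaw) Ry(pitch) Rx(roll)).
In Python, from station import ctrl gives the robot as it stands.
- The arm moves only by the tool move_arm, never from a script. Its argument "increments" is a list of rows, each a list of 7 numbers: the opening, from 0 (shut) to 1 (fully open), then the shift along the tool's x, y, z in units of 50 mm (1.0 is 50 mm), then the turn, a rotation vector about the tool's x, y, z in rad. In form: [[claw, tx, ty, tz, rx, ry, rz], ...]. A call has 1 to 20 rows; each row shifts and turns the commanded pose from where the row before left it, along the tool's axes as they then stand; what a row does not reach is not made up. A row lasts 1/10 s, in which the tool goes at most 50 mm and 8.59 degrees, less where a joint would pass 70% of its speed; a pose out of reach is approached as far as the arm can. A call is refused whole if a number of a shift passes 1 or a number of a turn 0.15, either way. A call with a gripper value outside its range is refused whole. The fingers move at their own pace and stop on an object; "force" is the grip in N (left out, the last holds). Time passes only in rows, so rows that do not move let the fingers close. It gives the time, the measured TCP pose, the force, the opening and the grip force at its end, in the units of the state.
- ctrl.get_obs(): the state, without advancing time (a new reading comes with each control period).
- ctrl.camera(name): name is "scene" or "top"; returns a dict with "color" (400x640x3 uint8, blue, green, red), "K" (3x3 intrinsics, pixels), "distortion" ([k1, k2, p1, p2, k3] as OpenCV has them; the pictures are not rectified), "pose" (4x4, takes a point from camera to world coordinates). Camera axes: x right, y down, z forward; pixel columns grow to the right and rows downward; lengths in m; the calibration is good to about 2 mm. A picture is of the moment at which its call begins. There is no depth.
- ctrl.hand_in(): hands the job in; it is judged then, once.
Trained networks look in a picture, given as the dict that the camera call returned (one of the last four; its "shot" number tells which), for a name from the list of things; names that differ only in an ending like _2 or _b are one class to them, and where a whole thing is asked for, a point or a joint stands for the part that bears it (a point fixed in the world has none). Each returns a list of dicts, best first, with "conf" (0 to 1); they miss things now and then, are a little off and sometimes report something else, mostly with a low value. They report only what shows in the picture. A call takes as long as a camera call.
- ctrl.cut_out(name, picture): "mask" (400x640 bool, what is visible of it) and "centre" ([row, column] in pixels, amid what is visible of it).
The state is a dict: "time_s": time; "qpos": joint angles; "joint_vel": joint speeds; "tau": joint torques, N m; "ee_pos": TCP position; "eef_rot": TCP orientation; "force": force on the tool from outside, world axes, zero at the start; "moment": the same for the moment, N m; "grip_width": finger opening in m; "grip_force": force on a finger pad.
Only numpy, scipy, OpenCV 4.12 (cv2) and the standard library are available. Lean on these libraries where they do the work, as an engineer would, in place of code of your own. Each camera call takes 0.05 s, during which the arm holds its last target. There are 200 camera calls.

## Working session

There is one attempt and no reset: what is moved stays moved. The work goes in short steps, Python scripts to look and compute and a tool call to move; the robot and the scene stay as the last step left them, time stands still between calls to the robot, and variables do not carry over. Pictures are saved under pics/ and viewed, at most 10 in all, crops included, and the job is handed in when it is done.

Besides the shell and the picture viewer there is one more tool, called after ">>>" as name(argument=value, ...) on one line, values as JSON. move_arm: Moves the arm, as the interface text tells. Its arguments: {"type":"object","properties":{"increments":{"type":"array","items":{"type":"array","items":{"type":"number"}}},"force":{"type":"number"}},"required":["increments"]}

```bash
mkdir -p pics; cat > h.py <<'E'
import numpy as np,cv2
from station import ctrl
def ray(p,uv):
    n=cv2.undistortPoints(np.array(uv,float).reshape(-1,1,2),p["K"],np.array(p["distortion"],float)).reshape(-1,2)
    d=np.c_[n,np.ones(len(n))]@np.array(p["pose"])[:3,:3].T
    return np.array(p["pose"])[:3,3],d
def at(p,uv,z):
    o,d=ray(p,uv); return o+d*((z-o[2])/d[:,2])[:,None]
def proj(p,X):
    T=np.linalg.inv(np.array(p["pose"])); X=np.array(X,float).reshape(-1,3)@T[:3,:3].T+T[:3,3]
    return cv2.projectPoints(X,np.zeros(3),np.zeros(3),np.array(p["K"]),np.array(p["distortion"],float))[0].reshape(-1,2)
E
python3 - <<'E'
from h import *
np.set_printoptions(precision=4,suppress=True)
o=ctrl.get_obs(); print(o["time_s"],o["ee_pos"],o["eef_rot"],o["grip_width"])
zs=dict(controller=.058,dial=.085,sawblock=.09,blank=.112,tin=.08,figure=.05,saw=.02,gouge=.02)
for c in("top","scene"):
    p=ctrl.camera(c); cv2.imwrite(f"pics/{c}0.png",p["color"]); np.save(f"{c}0.npy",p,allow_pickle=True)
    print(c,np.array(p["pose"])[:3,3])
    for n,z in zs.items():
        for r in ctrl.cut_out(n,p)[:1]:
            m=r["mask"].astype(np.uint8); cs=max(cv2.findContours(m,0,2)[0],key=cv2.contourArea)
            b=cv2.boxPoints(cv2.minAreaRect(cs))
            print(n,round(r["conf"],2),np.array(r["centre"]),m.sum(),at(p,[r["centre"][::-1]],z)[0][:2],at(p,b,z)[:,:2].round(3).tolist())
E
```

```text
0.0 [ 0.243  -0.4931  0.2049] [-3.1405 -0.0001  0.4579] 0.09369821725741904
top [0.4863 0.0204 1.0224]
controller 0.7 [212.6 188.1] 3030 [0.5041 0.3457] [[0.549, 0.443], [0.581, 0.282], [0.46, 0.256], [0.429, 0.417]]
dial 0.81 [212.7 179.3] 257 [0.5033 0.3581] [[0.525, 0.379], [0.525, 0.332], [0.485, 0.331], [0.485, 0.378]]
sawblock 0.87 [216.  368.7] 4750 [ 0.4963 -0.111 ] [[0.516, 0.03], [0.53, -0.248], [0.457, -0.25], [0.444, 0.026]]
blank 0.95 [198.8 382.5] 2858 [ 0.5379 -0.1418] [[0.555, 0.027], [0.587, -0.312], [0.534, -0.316], [0.503, 0.022]]
tin 0.81 [251.2 442.9] 872 [ 0.4092 -0.2974] [[0.386, -0.25], [0.456, -0.275], [0.428, -0.359], [0.358, -0.334]]
figure 0.73 [159.2 452.2] 413 [ 0.6459 -0.3361] [[0.647, -0.297], [0.684, -0.353], [0.646, -0.378], [0.609, -0.322]]
saw 0.85 [141.9 357.6] 1795 [ 0.697  -0.0918] [[0.706, 0.116], [0.72, -0.23], [0.669, -0.231], [0.655, 0.114]]
gouge 0.71 [233.  301.2] 442 [0.4514 0.0591] [[0.521, 0.082], [0.524, 0.057], [0.387, 0.039], [0.384, 0.064]]
scene [ 1.3226 -0.0145  1.0733]
controller 0.75 [202.5 462.7] 2912 [0.5266 0.343 ] [[0.464, 0.261], [0.428, 0.448], [0.586, 0.432], [0.615, 0.259]]
dial 0.71 [192.1 467.3] 260 [0.5154 0.352 ] [[0.531, 0.322], [0.477, 0.348], [0.496, 0.383], [0.55, 0.357]]
sawblock 0.88 [222.2 281. ] 4691 [ 0.5844 -0.1126] [[0.568, -0.25], [0.554, 0.028], [0.661, 0.029], [0.673, -0.234]]
blank 0.91 [208.5 269. ] 3033 [ 0.5583 -0.1395] [[0.536, -0.321], [0.506, 0.024], [0.573, 0.026], [0.602, -0.308]]
tin 0.65 [183.1 208.1] 867 [ 0.4395 -0.3034] [[0.385, -0.359], [0.377, -0.284], [0.5, -0.261], [0.508, -0.332]]
figure 0.87 [263.9 185.1] 528 [ 0.6634 -0.3422] [[0.639, -0.386], [0.61, -0.345], [0.681, -0.302], [0.709, -0.342]]
saw 0.72 [276.  295.4] 2256 [ 0.6928 -0.0839] [[0.672, -0.237], [0.661, 0.12], [0.714, 0.118], [0.724, -0.23]]
gouge 0.59 [198.4 351.8] 249 [0.4648 0.0669] [[0.395, 0.039], [0.389, 0.058], [0.51, 0.077], [0.516, 0.059]]
```

View pics/top0.png

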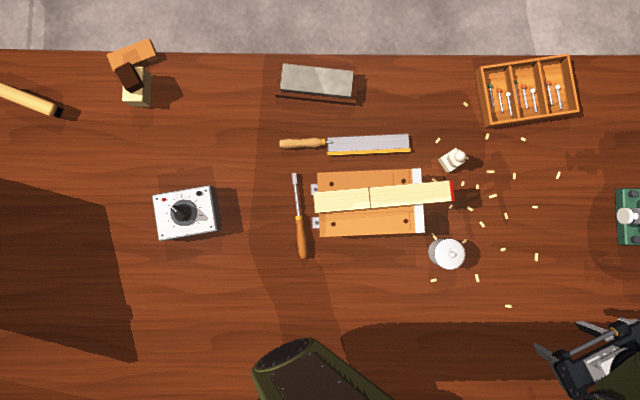

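View pics/scene0.png

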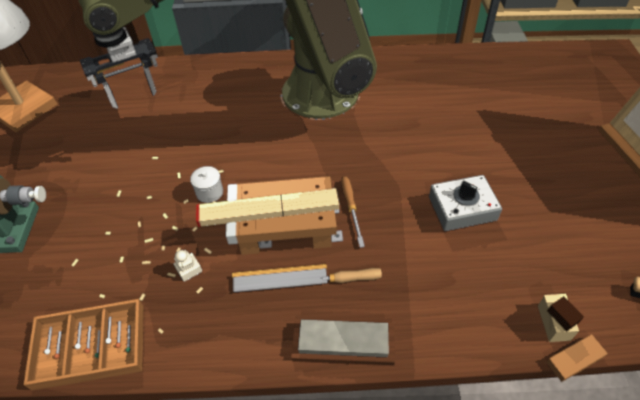

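```bash
python3 - <<'E'
from h import *
p=np.load("top0.npy",allow_pickle=True).item()["color"]; s=np.load("scene0.npy",allow_pickle=True).item()["color"]
f=lambda i,r,c,h,w,k:cv2.resize(i[r:r+h,c:c+w],None,fx=k,fy=k,interpolation=cv2.INTER_CUBIC)
a=np.hstack([f(p,180,145,75,100,4),f(s,165,420,75,100,4)])
b=f(p,155,300,60,160,5)
cv2.imwrite("pics/crop0.png",np.vstack([a,b]))
E
```

```text
(no output)
```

View pics/crop0.png

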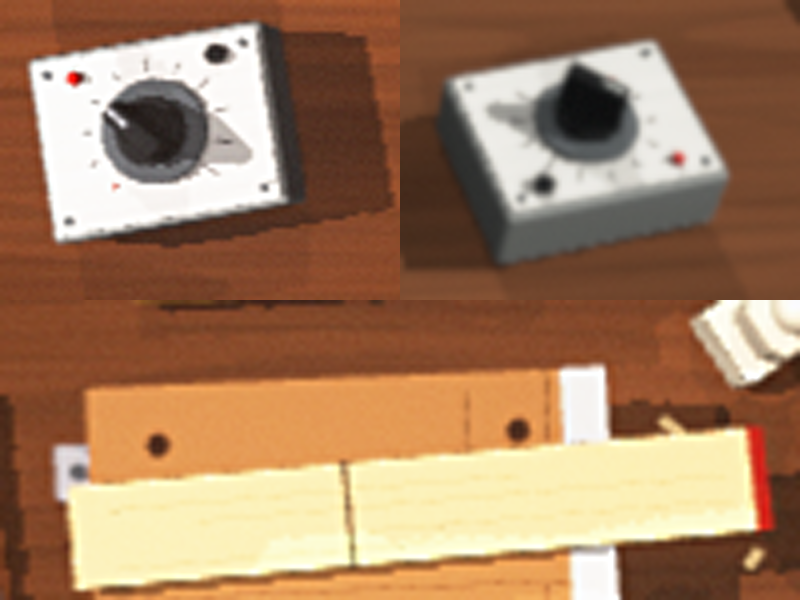

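```bash
python3 - <<'E'
from h import *
np.set_printoptions(precision=4,suppress=True)
p=np.load("top0.npy",allow_pickle=True).item(); im=p["color"].astype(int)
# dial from disc, stroke, red tick
c=at(p,[[145+155/4,180+131/4]],.072)[0]; s0=at(p,[[145+107/4,180+103/4]],.102)[0]; s1=at(p,[[145+127/4,180+124/4]],.102)[0]
k=at(p,[[145+115.5/4,180+186/4]],.058)[0]
an=lambda v:np.arctan2(v[1],v[0])
print("dial",c,"stroke",s0,s1,"ang c->s",an((s0+s1)/2-c),"stroke dir",an(s0-s1),"tick",an(k-c),np.hypot(*(k-c)[:2]))
# controller top corners
q=at(p,[[145+32/4,180+62/4],[145+262/4,180+24/4],[145+288/4,180+200/4],[145+58/4,180+240/4]],.058)
print("ctrl centre",q.mean(0),"y-dir sides",[an(q[i]-q[i-1]) for i in range(4)])
# white strip
w=((im.min(2)>165)&(im.max(2)-im.min(2)<40)).astype(np.uint8); m=np.zeros_like(w); m[160:240,405:430]=w[160:240,405:430]
ys=[];E=[]
for r in range(168,236):
    c_=np.where(m[r])[0]
    if len(c_)>4: E.append([c_.max()+.5,r]);
    
E=np.array(E);P=at(p,E,.09)
for _ in range(3):
    f=np.polyfit(P[:,0],P[:,1],1);r=np.abs(np.polyval(f,P[:,0])-P[:,1]);P=P[r<max(.002,2*np.median(r))]
print("edge fit y=",f,"n",len(P),"xrange",P[:,0].min(),P[:,0].max(), "out yaw",np.arctan(f[0])-np.pi/2)
# block long sides from image crop
b=at(p,[[300+87/5,155+88/5],[300+555/5,155+70/5]],.09); print("block side yaw",an(b[1]-b[0]),b)
# blank
L=at(p,[[300+342/5,155+160/5],[300+354/5,155+266/5]],.112); print("line",L,L.mean(0),"dir",an(L[1]-L[0]))
B=at(p,[[300+70/5,155+188/5],[300+750/5,155+128/5],[300+772/5,155+228/5],[300+78/5,155+289/5]],.112); print("blank",B,B.mean(0),an(B[1]-B[0]),an(B[2]-B[3]))
E
```

```text
dial [0.5034 0.3517 0.072 ] stroke [0.5198 0.3706 0.102 ] [0.5071 0.3582 0.102 ] ang c->s 0.8994007835575436 stroke dir 0.7702172707639806 tick 2.449666558222037 0.04502535898821793
ctrl centre [0.5036 0.3532 0.058 ] y-dir sides [np.float64(0.17338671170254583), np.float64(-1.3999392380170745), np.float64(-2.97561065401061), np.float64(1.7451571557717274)]
edge fit y= [ 0.0533 -0.2735] n 43 xrange 0.4571040791434351 0.6143416930363829 out yaw -1.5174976608484503
block side yaw -1.5279479405444873 [[ 0.6042  0.0168  0.09  ]
 [ 0.6143 -0.2177  0.09  ]]
line [[ 0.5666 -0.1076  0.112 ]
 [ 0.515  -0.1132  0.112 ]] [ 0.5408 -0.1104  0.112 ] dir -3.0341659240703156
blank [[ 0.5525  0.025   0.112 ]
 [ 0.5831 -0.3071  0.112 ]
 [ 0.5342 -0.3169  0.112 ]
 [ 0.5034  0.0209  0.112 ]] [ 0.5433 -0.1445  0.112 ] -1.4788665655511612 -1.4798327450395106
```

>>> move_arm(increments=[[0.5, 0.6, -0.64, 0, 0, 0, 0], [0.5, 0.6, -0.64, 0, 0, 0, 0], [0.5, 0.6, -0.64, 0, 0, 0, 0], [0.5, 0.6, -0.64, 0, 0, 0, 0], [0.5, 0.6, -0.64, 0, 0, 0, 0], [0.5, 0.6, -0.64, 0, 0, 0, 0], [0.5, 0.6, -0.64, 0, 0, 0, 0], [0.5, 0.6, -0.64, 0, 0, 0, 0], [0.5, 0.6, -0.64, 0, 0, 0, 0], [0.5, 0.6, -0.64, 0, 0, 0, 0], [0.5, 0.6, -0.64, 0, 0, 0, 0], [0.5, 0.6, -0.64, 0, 0, 0, 0], [0.5, 0.6, -0.64, 0, 0, 0, 0], [0.5, 0.6, -0.64, 0, 0, 0, 0], [0.5, 0.6, -0.64, 0, 0, 0, 0], [0.5, 0.6, -0.64, 0, 0, 0, 0], [0.5, 0.6, -0.64, 0, 0, 0, 0], [0.5, 0.6, -0.64, 0, 0, 0, 0], [0.5, 0.6, -0.64, 0, 0, 0, 0], [0.5, 0.6, -0.64, 0, 0, 0, 0]], force=15)

```text
time_s: 2.9
ee_pos: [0.4986, 0.3478, 0.2054]
eef_rot: [-3.142, -0.0, 0.458]
force: [0.2, -0.7, -0.3]
grip_width: 0.0471
grip_force: 0.0
```

>>> move_arm(increments=[[0.5, 0, 0, 0, 0, 0, -0.13], [0.5, 0, 0, 0, 0, 0, -0.13], [0.5, 0, 0, 0, 0, 0, -0.12], [0.5, 0, 0, 0, 0, 0, 0], [0.5, 0, 0, 0, 0, 0, 0]])

```text
time_s: 3.4
ee_pos: [0.4984, 0.3459, 0.2055]
eef_rot: [-3.142, -0.0, 0.834]
force: [0.6, 0.3, -0.1]
grip_width: 0.0472
grip_force: 0.0
```

>>> move_arm(increments=[[0.5, 0.16, 0, 0.2, 0, 0, 0], [0.5, 0, 0, 0.4, 0, 0, 0], [0.5, 0, 0, 0.4, 0, 0, 0], [0.5, 0, 0, 0.4, 0, 0, 0], [0.5, 0, 0, 0.4, 0, 0, 0], [0.5, 0, 0, 0.4, 0, 0, 0], [0.5, 0, 0, 0.2, 0, 0, 0], [0.5, 0, 0, 0.13, 0, 0, 0], [0.5, 0, 0, 0, 0, 0, 0], [0.5, 0, 0, 0, 0, 0, 0]])

```text
time_s: 4.4
ee_pos: [0.5041, 0.3521, 0.0796]
eef_rot: [3.141, -0.001, 0.837]
force: [0.2, 1.0, -0.1]
grip_width: 0.047
grip_force: 0.0
```

>>> move_arm(increments=[[0, 0, 0, 0, 0, 0, 0], [0, 0, 0, 0, 0, 0, 0], [0, 0, 0, 0, 0, 0, 0], [0, 0, 0, 0, 0, 0, 0], [0, 0, 0, 0, 0, 0, 0], [0, 0, 0, 0, 0, 0, 0]])

```text
time_s: 5.0
ee_pos: [0.5021, 0.3536, 0.0792]
eef_rot: [-3.138, 0.0, 0.839]
force: [-11.0, 9.2, 4.5]
grip_width: 0.0141
grip_force: 15.0
```

>>> move_arm(increments=[[0, 0, -0.05, 0, 0, 0, 0], [0, 0, 0, 0, 0, 0, -0.05], [0, 0, 0, 0, 0, 0, -0.1], [0, 0, 0, 0, 0, 0, -0.1], [0, 0, 0, 0, 0, 0, -0.1], [0, 0, 0, 0, 0, 0, -0.1], [0, 0, 0, 0, 0, 0, -0.1], [0, 0, 0, 0, 0, 0, -0.1], [0, 0, 0, 0, 0, 0, -0.1], [0, 0, 0, 0, 0, 0, -0.1], [0, 0, 0, 0, 0, 0, -0.1], [0, 0, 0, 0, 0, 0, -0.1], [0, 0, 0, 0, 0, 0, -0.1], [0, 0, 0, 0, 0, 0, -0.1], [0, 0, 0, 0, 0, 0, 0], [0, 0, 0, 0, 0, 0, 0]])

```text
time_s: 6.6
ee_pos: [0.5062, 0.3532, 0.0794]
eef_rot: [3.132, 0.003, 2.087]
force: [30.2, 2.4, -13.7]
grip_width: 0.0142
grip_force: 15.0
```

```bash
python3 -c "
from h import *
o=ctrl.get_obs();print(o['moment'],o['force'],o['eef_rot'],o['qpos'],o['grip_width'])"
```

```text
[ 0.32792294 -5.82636737 -0.11147382] [ 30.24937239   2.38136058 -13.69647506] [3.13224694e+00 2.90650737e-03 2.08675693e+00] [ 0.55135381  0.56547525  1.4497353  -0.00359932  1.1171476   0.03694209] 0.014167790615431301
```

>>> move_arm(increments=[[0, -0.05, 0.09, 0, 0, 0, 0], [0, 0, 0, 0, 0, 0, 0], [0, 0, 0, 0, 0, 0, 0]])

```text
time_s: 6.9
ee_pos: [0.5069, 0.3532, 0.0793]
eef_rot: [-3.141, 0.0, 2.088]
force: [-3.2, -3.0, 4.8]
grip_width: 0.0135
grip_force: 15.0
```

```bash
python3 -c "
from h import *
o=ctrl.get_obs();print(o['ee_pos'],o['moment'],o['force'],o['eef_rot'],o['grip_width'])"
```

```text
[0.5069437  0.35324843 0.07928365] [-0.6641067   0.52763819  0.05558246] [-3.19563244 -2.96622568  4.81868283] [-3.14068256e+00  3.26067509e-04  2.08772705e+00] 0.013519305459597673
```

>>> move_arm(increments=[[0, 0, 0, 0, 0, 0, -0.08], [0, 0, 0, 0, 0, 0, -0.08], [0, 0, 0, 0, 0, 0, -0.08], [0, 0, 0, 0, 0, 0, -0.06], [0, 0, 0, 0, 0, 0, 0], [0, 0, 0, 0, 0, 0, 0]])

```text
time_s: 7.5
ee_pos: [0.5078, 0.354, 0.0793]
eef_rot: [3.139, 0.001, 2.388]
force: [4.7, 1.7, -1.3]
grip_width: 0.0137
grip_force: 15.0
```

```bash
python3 -c "
from h import *
o=ctrl.get_obs();print(o['ee_pos'],o['moment'],o['force'],o['eef_rot'],o['grip_width'])"
```

```text
[0.50784668 0.35396434 0.07930594] [ 0.56763605 -0.97741743 -0.04671939] [ 4.67310232  1.73839909 -1.33825918] [3.13936081e+00 6.94563097e-04 2.38784137e+00] 0.013725818874505497
```

>>> move_arm(increments=[[0, 0, 0, 0, 0, 0, -0.04], [0, 0, 0, 0, 0, 0, -0.04], [0, 0, 0, 0, 0, 0, 0], [0, 0, 0, 0, 0, 0, 0]])

```text
time_s: 7.9
ee_pos: [0.508, 0.3542, 0.0793]
eef_rot: [3.139, 0.001, 2.468]
force: [6.7, 5.2, -2.4]
grip_width: 0.0138
grip_force: 15.0
```

```bash
python3 -c "
from h import *
o=ctrl.get_obs();print(o['ee_pos'],o['moment'],o['force'],o['eef_rot'],o['grip_width'])"
```

```text
[0.50801394 0.35419512 0.07931066] [ 0.93496815 -1.27724243 -0.02278127] [ 6.67863228  5.2332333  -2.37165797] [3.13867145e+00 9.37890173e-04 2.46772868e+00] 0.013752019736992648
```

>>> move_arm(increments=[[0, 0, 0, 0, 0, 0, -0.04], [0, 0, 0, 0, 0, 0, -0.04], [0, 0, 0, 0, 0, 0, 0], [0, 0, 0, 0, 0, 0, 0]])

```text
time_s: 8.3
ee_pos: [0.5082, 0.3544, 0.0793]
eef_rot: [3.138, 0.001, 2.547]
force: [8.4, 6.6, -2.9]
grip_width: 0.0139
grip_force: 15.1
```

```bash
python3 -c "
from h import *
o=ctrl.get_obs();print(o['ee_pos'],o['moment'],o['force'],o['eef_rot'],o['grip_width'])"
```

```text
[0.50820057 0.35435474 0.07933771] [ 1.21414539 -1.59915119 -0.21824443] [ 8.35189284  6.58398865 -2.86695048] [3.13810707e+00 1.23143549e-03 2.54737969e+00] 0.013870219655514349
```

>>> move_arm(increments=[[0, 0, 0, 0, 0, 0, -0.04], [0, 0, 0, 0, 0, 0, -0.04], [0, 0, 0, 0, 0, 0, 0], [0, 0, 0, 0, 0, 0, 0]])

```text
time_s: 8.7
ee_pos: [0.5085, 0.3541, 0.0794]
eef_rot: [3.138, 0.002, 2.627]
force: [8.8, 5.1, -3.1]
grip_width: 0.0152
grip_force: 16.1
```

```bash
python3 -c "
from h import *
o=ctrl.get_obs();print(o['ee_pos'],o['moment'],o['force'],o['eef_rot'],o['grip_width'])"
```

```text
[0.50847385 0.35411653 0.07936904] [ 0.90930483 -1.83775258 -0.43531673] [ 8.81008312  5.0648737  -3.06850702] [3.13815153e+00 2.01000244e-03 2.62703359e+00] 0.015243544310049801
```

>>> move_arm(increments=[[0.5, 0, 0, 0, 0, 0, 0], [0.5, 0, 0, 0, 0, 0, 0], [0.5, 0, 0, 0, 0, 0, 0], [0.5, 0, 0, 0, 0, 0, 0], [0.5, 0, 0, -0.3, 0, 0, 0], [0.5, 0, 0, -0.5, 0, 0, 0], [0.8, 0, 0, -0.5, 0, 0, 0.13], [0.8, 0, 0, -0.5, 0, 0, 0.14], [0.8, 0, 0, -0.5, 0, 0, 0.14], [0.8, 0, 0, -0.2, 0, 0, 0.14], [0.8, 0, 0, 0, 0, 0, 0.14], [0.8, 0, 0, 0, 0, 0, 0.14], [0.8, 0, 0, 0, 0, 0, 0.135], [0.8, 0, 0, 0, 0, 0, 0], [0.8, 0, 0, 0, 0, 0, 0]])

```text
time_s: 10.2
ee_pos: [0.5071, 0.3536, 0.2047]
eef_rot: [3.141, -0.0, 1.667]
force: [0.4, 0.7, 0.4]
grip_width: 0.075
grip_force: 0.0
```

>>> move_arm(increments=[[0.8, -0.3, -0.02, 0, 0, 0, 0], [0.8, -0.65, -0.02, 0, 0, 0, 0], [0.8, -0.7, -0.02, 0, 0, 0, 0], [0.8, -0.7, -0.02, 0, 0, 0, 0], [0.8, -0.7, -0.02, 0, 0, 0, 0], [0.8, -0.7, -0.02, 0, 0, 0, 0], [0.8, -0.7, -0.02, 0, 0, 0, 0], [0.8, -0.7, -0.02, 0, 0, 0, 0], [0.8, -0.7, -0.02, 0, 0, 0, 0], [0.8, -0.7, -0.02, 0, 0, 0, 0], [0.8, -0.7, 0, 0, 0, 0, 0], [0.8, -0.5, 0, 0, 0, 0, 0], [0.8, 0, 0, 0, 0, 0, 0], [0.8, 0, 0, 0, 0, 0, 0], [0.8, 0, 0, 0, 0, 0, 0]])

```text
time_s: 11.7
ee_pos: [0.5325, -0.0326, 0.2041]
eef_rot: [3.141, -0.0, 1.664]
force: [-0.1, -0.5, 0.7]
grip_width: 0.0751
grip_force: 0.0
```

```bash
python3 - <<'E'
from h import *
o=ctrl.get_obs();print(o['ee_pos'],o['force'],o['eef_rot'],o['grip_width'])
p=ctrl.camera("top");s=ctrl.camera("scene")
f=lambda i,r,c,h,w,k:cv2.resize(i[r:r+h,c:c+w],None,fx=k,fy=k,interpolation=cv2.INTER_CUBIC)
cv2.imwrite("pics/c1.png",np.vstack([np.hstack([f(p["color"],180,145,75,100,4),f(s["color"],165,420,75,100,4)]),f(p["color"],155,290,60,160,5)]))
E
```

```text
[ 0.53247753 -0.03264673  0.20408186] [-0.09650584 -0.50677466  0.65920103] [ 3.14145041e+00 -7.86743413e-05  1.66414586e+00] 0.07511507436452343
```

View pics/c1.png

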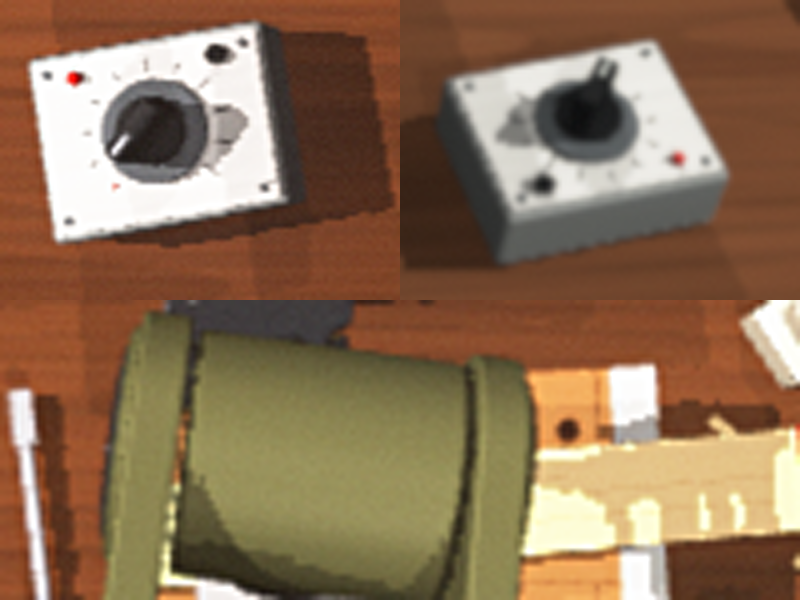

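```bash
python3 - <<'E'
from h import *
p=np.load("top0.npy",allow_pickle=True).item(); s=np.load("scene0.npy",allow_pickle=True).item()
an=lambda v:np.arctan2(v[1],v[0])
c=np.array([.5045,.3525,.102]); 
print("axis top px crop",(proj(p,c)-[145,180])*4,(proj(s,c)-[420,165])*4+[400,0])
for L,pts in (("before",[[107,103],[127,124]]),("after",[[110,157],[130,135]])):
    P=at(p,[[145+a/4,180+b/4] for a,b in pts],.102); print(L,P[:,:2],[an(x-c) for x in P],an(P[0]-P[1]))
P=at(s,[[420+(a-400)/4,165+b/4] for a,b in [[606,64],[593,88]]],.102); print(P[:,:2],[an(x-c) for x in P])
for a in (2.35,2.45,2.5): print(a,(proj(p,c+.021*np.array([np.cos(a),np.sin(a),0]))-[145,180])*4,(proj(s,c+.021*np.array([np.cos(a),np.sin(a),0]))-[420,165])*4+[400,0])
E
```

```text
axis top px crop [[136.39648154 128.25069854]] [[591.46223429  77.41597327]]
before [[0.51979233 0.37055103]
 [0.5070671  0.35820642]] [np.float64(0.8679463124521348), np.float64(1.148056802360347)] 0.7702172707639806
after [[0.48704822 0.36783455]
 [0.5003969  0.35622563]] [np.float64(2.4206816045762447), np.float64(2.4043728422484594)] 2.425790695054113
[[0.49409403 0.36402345]
 [0.51312687 0.35158518]] [np.float64(2.3052804726005562), np.float64(-0.10564782498076267)]
2.35 [[110.78522758 152.54825779]] [[609.83417225  58.53700915]]
2.45 [[113.30446707 154.89501536]] [[606.91156332  56.95657503]]
2.5 [[114.65247024 155.96983524]] [[605.39223181  56.24216432]]
```

>>> move_arm(increments=[[0.8, 0, 0.02, 0.2, 0, 0, 0], [0.8, 0, 0, 0.4, 0, 0, 0], [0.8, 0, 0, 0.4, 0, 0, 0], [0.8, 0, 0, 0.4, 0, 0, 0], [0.8, 0, 0, 0.4, 0, 0, 0], [0.8, 0, 0, 0.2, 0, 0, 0], [0.8, 0, 0, 0.1, 0, 0, 0], [0.8, 0, 0, 0.08, 0, 0, 0], [0.8, 0, 0, 0, 0, 0, 0], [0.8, 0, 0, 0, 0, 0, 0]], force=8)

```text
time_s: 12.8
ee_pos: [0.534, -0.0331, 0.0955]
eef_rot: [3.141, 0.0, 1.663]
force: [0.1, 0.0, -0.0]
grip_width: 0.0752
grip_force: 0.0
```

>>> move_arm(increments=[[0, 0, 0, 0, 0, 0, 0], [0, 0, 0, 0, 0, 0, 0], [0, 0, 0, 0, 0, 0, 0], [0, 0, 0, 0, 0, 0, 0], [0, 0, 0, 0, 0, 0, 0], [0, 0, 0, 0, 0, 0, 0]])

```text
time_s: 13.4
ee_pos: [0.5338, -0.0331, 0.0951]
eef_rot: [3.141, 0.0, 1.663]
force: [-0.6, 0.2, 2.4]
grip_width: 0.0502
grip_force: 8.0
```

>>> move_arm(increments=[[0, 0, 0, 0, 0, 0, 0], [0, 0, 0, 0, 0, 0, 0], [0, 0, 0, 0.01, 0, 0, 0], [0, 0, 0, 0, 0, 0, 0], [0, 0, 0, 0, 0, 0, 0]], force=35)

```text
time_s: 13.9
ee_pos: [0.5338, -0.0331, 0.0951]
eef_rot: [3.141, 0.0, 1.663]
force: [-3.4, 0.2, 9.7]
grip_width: 0.05
grip_force: 35.0
```

>>> move_arm(increments=[[0, -0.05, 0, 0, 0, 0, 0.01], [0, -0.1, 0, 0, 0, 0, 0.01], [0, -0.15, 0, 0, 0, 0, 0.01], [0, -0.15, 0, 0, 0, 0, 0.01], [0, -0.15, 0, 0, 0, 0, 0], [0, -0.15, 0, 0, 0, 0, 0], [0, -0.1, 0, 0, 0, 0, 0], [0, -0.05, 0, 0, 0, 0, 0], [0, 0, 0, 0, 0, 0, 0], [0, 0, 0, 0, 0, 0, 0]])

```text
time_s: 14.9
ee_pos: [0.5369, -0.0778, 0.0951]
eef_rot: [3.14, -0.0, 1.623]
force: [0.4, 2.7, 7.8]
grip_width: 0.05
grip_force: 35.0
```

>>> move_arm(increments=[[0, -0.05, 0, 0, 0, 0, 0.002], [0, -0.1, 0, 0, 0, 0, 0], [0, -0.15, 0, 0, 0, 0, 0], [0, -0.15, 0, 0, 0, 0, 0], [0, -0.15, 0, 0, 0, 0, 0], [0, -0.15, 0, 0, 0, 0, 0], [0, -0.15, 0, 0, 0, 0, 0], [0, -0.15, 0, 0, 0, 0, 0], [0, -0.15, 0, 0, 0, 0, 0], [0, -0.15, 0, 0, 0, 0, 0], [0, -0.1, 0, 0, 0, 0, 0], [0, -0.1, 0, 0, 0, 0, 0], [0, -0.05, 0, 0, 0, 0, 0], [0, 0, 0, 0, 0, 0, 0], [0, 0, 0, 0, 0, 0, 0]])

```text
time_s: 16.4
ee_pos: [0.5409, -0.1577, 0.0951]
eef_rot: [3.14, -0.0, 1.621]
force: [-0.5, 2.9, 8.9]
grip_width: 0.0494
grip_force: 35.0
```

```bash
python3 - <<'E'
from h import *
o=ctrl.get_obs();print(o['ee_pos'],o['force'],o['eef_rot'],o['grip_width'])
p=ctrl.camera("top");s=ctrl.camera("scene");np.save("top1.npy",p,allow_pickle=True);np.save("scene1.npy",s,allow_pickle=True)
f=lambda i,r,c,h,w,k:cv2.resize(i[r:r+h,c:c+w],None,fx=k,fy=k,interpolation=cv2.INTER_CUBIC)
cv2.imwrite("pics/c2.png",np.vstack([f(p["color"],163,395,75,133,6)[:450,:798][:300*2][:,:],])) 
cv2.imwrite("pics/c2s.png",f(s["color"],170,175,75,133,6))
E
```

```text
[ 0.54093701 -0.15769088  0.09512391] [-0.51305966  2.89639296  8.91082193] [ 3.14045957e+00 -1.44774785e-04  1.62069871e+00] 0.04939793536849574
```

View pics/c2.png

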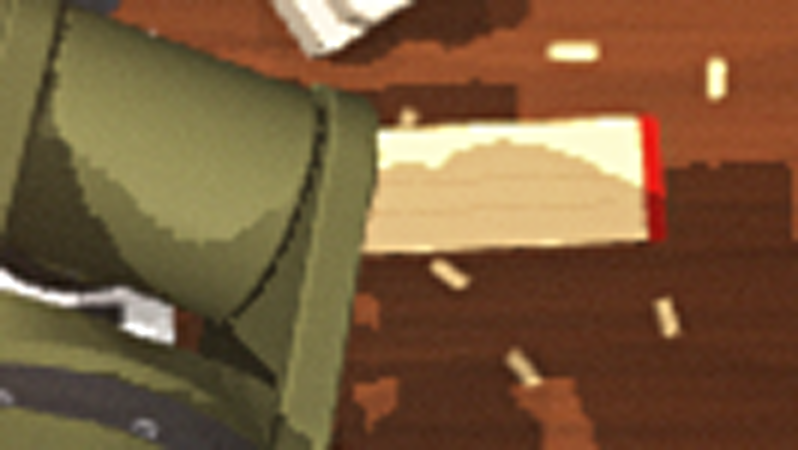

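View pics/c2s.png

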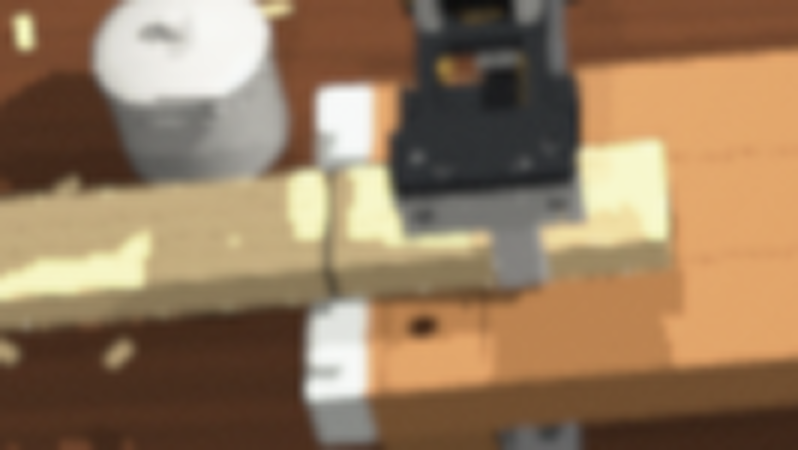

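```bash
python3 - <<'E'
from h import *
np.set_printoptions(precision=4,suppress=True)
s=np.load("scene1.npy",allow_pickle=True).item();p=np.load("top1.npy",allow_pickle=True).item()
an=lambda v:np.arctan2(v[1],v[0]); S=lambda l,z:at(s,[[175+a/6,170+b/6] for a,b in l],z)
e=S([[317,88],[306,396]],.09); L=S([[334,168],[332,266]],.112); Lb=S([[334,292]],.09)
u=(e[1]-e[0])[:2];u/=np.linalg.norm(u); n=np.array([u[1],-u[0]]); n*=np.sign(-n[1])
print("edge",e[:,:2],"len",np.linalg.norm(e[1]-e[0]),"out yaw",an(n))
for q in (*L,*Lb): print("line pt",q[:2],"short of edge",(e[0,:2]-q[:2])@n)
print("line dir",an(L[1]-L[0]),"edge dir",an(u))
# blank sides, scene
T=lambda l,z:at(p,[[395+a/6,163+b/6] for a,b in l],z)
r=T([[658,116],[665,241]],.112); print("red end",r[:,:2],"len",np.linalg.norm(r[1]-r[0]),"axis yaw",an(r[1]-r[0])+np.pi/2)
sd=T([[380,128],[640,117]],.112); sl=T([[370,254],[640,242]],.112); print("sides yaw",an(sd[1]-sd[0]),an(sl[1]-sl[0]))
m=r.mean(0)[:2]; a=an(sd[1]-sd[0]); a=-1.52; lm=m-.205*np.array([np.cos(a),np.sin(a)]); print("line mid by top",lm,"edge y",.0533*lm[0]-.2735)
E
```

```text
edge [[ 0.457  -0.2493]
 [ 0.617  -0.2416]] len 0.16013723427685314 out yaw -1.5231103795546885
line pt [ 0.5199 -0.2338] short of edge 0.012439539783114753
line pt [ 0.5703 -0.231 ] short of edge 0.012840904482050896
line pt [ 0.5664 -0.2342] short of edge 0.009831815653179685
line dir 0.05564838607899223 edge dir 0.04768594724020799
red end [[ 0.5793 -0.4401]
 [ 0.5284 -0.4415]] len 0.050885179568836245 axis yaw -1.542831719358523
sides yaw -1.5248707194365496 -1.5225430689301445
line mid by top [ 0.5434 -0.2361] edge y -0.24453544484638967
```

>>> move_arm(increments=[[0, -0.04, 0, 0, 0, 0, 0], [0, -0.05, 0, 0, 0, 0, 0], [0, -0.05, 0, 0, 0, 0, 0], [0, -0.04, 0, 0, 0, 0, 0], [0, 0, 0, 0, 0, 0, 0], [0, 0, 0, 0, 0, 0, 0]])

```text
time_s: 17.1
ee_pos: [0.5414, -0.1664, 0.0951]
eef_rot: [3.141, -0.001, 1.621]
force: [0.5, 4.7, 8.6]
grip_width: 0.0496
grip_force: 35.0
```

```bash
python3 - <<'E'
from h import *
o=ctrl.get_obs();print(o['ee_pos'],o['force'],o['eef_rot'],o['grip_width'])
s=ctrl.camera("scene");np.save("scene2.npy",s,allow_pickle=True)
p=ctrl.camera("top");np.save("top2.npy",p,allow_pickle=True)
f=lambda i,r,c,h,w,k:cv2.resize(i[r:r+h,c:c+w],None,fx=k,fy=k,interpolation=cv2.INTER_CUBIC)
cv2.imwrite("pics/c3.png",f(s["color"],175,195,74,79,8))
for n,z in dict(tin=.08,figure=.05,saw=.02,gouge=.02).items():
    r=ctrl.cut_out(n,s)[:1]; print(n,[(q["conf"],q["centre"]) for q in r])
E
```

```text
[ 0.54138509 -0.16644     0.09510772] [0.50914536 4.67858747 8.59076447] [ 3.14055176e+00 -5.08657360e-04  1.62081778e+00] 0.04955002238525219
tin [(0.85, [183.7, 203.9])]
figure [(0.74, [215.8, 292.5])]
saw [(0.86, [275.6, 294.0])]
gouge [(0.72, [202.4, 348.3])]
```

View pics/c3.png

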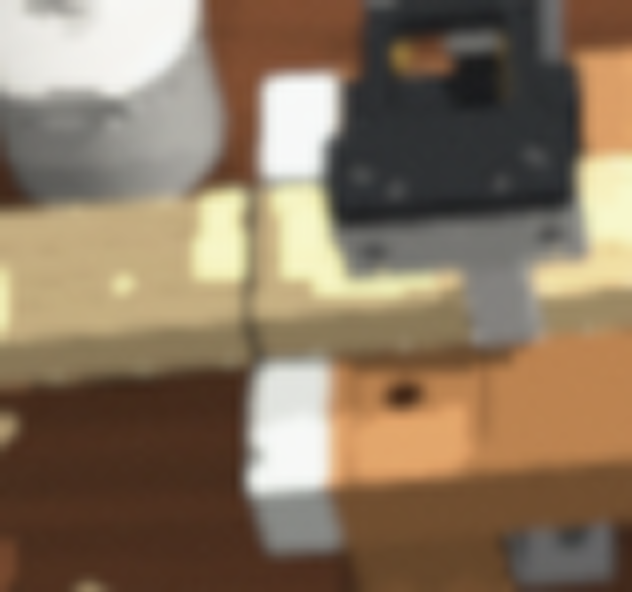

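```bash
python3 - <<'E'
from h import *
s=np.load("scene2.npy",allow_pickle=True).item();g=s["color"].astype(int)
S=lambda l,z:at(s,[[195+(a-3.5)/8,175+(b-3.5)/8] for a,b in l],z)
e=S([[263,76],[246,488]],.09);u=(e[1]-e[0])[:2];L0=np.linalg.norm(u);u/=L0;n=np.array([u[1],-u[0]])
n*=np.sign(-n[1])
print(L0,np.arctan2(n[1],n[0]))
for q,z in (([254,190],.112),([248,322],.112),([256,352],.09),([252,338],.101)):
    print(q,((e[0]-S([q],z)[0])[:2]@n)*1000)
for r in (200,205,210,213,214,216,218,219,220,222,228): print(r,[int(x) for x in g[r,220:234].sum(1)])
E
```

```text
0.16086177847893954 -1.5267769709238788
[254, 190] 3.1428097224220304
[248, 322] 3.0170988893193407
[256, 352] 1.3672277128900054
[252, 338] 2.1930363622023847
200 [603, 656, 669, 671, 646, 527, 394, 434, 525, 626, 671, 683, 685, 678]
205 [674, 689, 690, 689, 669, 558, 428, 454, 498, 546, 638, 684, 693, 694]
210 [535, 542, 541, 537, 509, 408, 360, 435, 489, 505, 524, 537, 537, 566]
213 [499, 499, 497, 491, 468, 396, 408, 472, 494, 496, 497, 491, 481, 475]
214 [487, 477, 471, 462, 435, 365, 366, 427, 447, 450, 451, 445, 428, 418]
216 [370, 369, 362, 358, 341, 286, 251, 295, 336, 346, 347, 346, 348, 347]
218 [345, 343, 342, 348, 344, 317, 259, 263, 316, 341, 345, 347, 347, 356]
219 [330, 333, 335, 349, 341, 318, 264, 267, 337, 377, 387, 387, 393, 410]
220 [280, 279, 289, 307, 297, 275, 272, 348, 456, 511, 522, 523, 528, 536]
222 [142, 143, 141, 142, 148, 194, 350, 541, 650, 672, 674, 674, 675, 675]
228 [151, 148, 152, 152, 162, 277, 498, 663, 708, 727, 734, 737, 739, 737]
```

>>> move_arm(increments=[[0, -0.032, 0, 0, 0, 0, 0], [0, 0, 0, 0, 0, 0, 0], [0, 0, 0, 0, 0, 0, 0], [0, 0, 0, 0, 0, 0, 0]])

```text
time_s: 17.8
ee_pos: [0.5414, -0.1679, 0.0951]
eef_rot: [3.141, -0.001, 1.621]
force: [-0.7, 4.6, 9.3]
grip_width: 0.0499
grip_force: 35.0
```

```bash
python3 - <<'E'
from h import *
o=ctrl.get_obs();print(o['time_s'],o['ee_pos'],o['force'],o['eef_rot'],o['grip_width'])
s=ctrl.camera("scene");g=s["color"].astype(int)
for r in (200,205,210,216,218,219,220,222,228): print(r,[int(x) for x in g[r,220:234].sum(1)])
f=lambda i,r,c,h,w,k:cv2.resize(i[r:r+h,c:c+w],None,fx=k,fy=k,interpolation=cv2.INTER_CUBIC)
s0=np.load("scene0.npy",allow_pickle=True).item()["color"]
cv2.imwrite("pics/c4.png",np.hstack([f(x,130,150,180,200,2) for x in (s0,s["color"])]))
E
```

```text
17.8 [ 0.54144381 -0.16792264  0.09511036] [-0.72376243  4.60650579  9.28220585] [ 3.14061545e+00 -6.80063846e-04  1.62087453e+00] 0.0498727653593608
200 [631, 663, 670, 665, 614, 475, 438, 489, 540, 632, 673, 683, 685, 654]
205 [672, 690, 689, 674, 579, 407, 416, 489, 543, 634, 683, 694, 693, 694]
210 [538, 544, 539, 515, 433, 361, 413, 480, 518, 540, 545, 539, 535, 561]
216 [372, 364, 364, 346, 305, 248, 278, 327, 341, 346, 344, 347, 347, 347]
218 [345, 345, 345, 348, 328, 268, 236, 295, 338, 345, 347, 344, 347, 355]
219 [332, 330, 338, 349, 330, 267, 232, 301, 364, 382, 388, 387, 395, 410]
220 [281, 277, 287, 305, 287, 237, 248, 363, 468, 510, 522, 522, 528, 534]
222 [142, 141, 144, 144, 147, 205, 372, 555, 653, 672, 673, 673, 675, 674]
228 [150, 153, 154, 154, 160, 277, 497, 669, 721, 734, 737, 737, 738, 737]
```

View pics/c4.png

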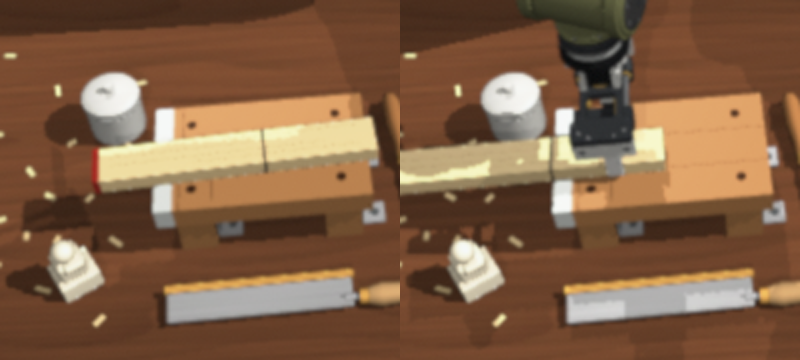

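```bash
python3 -c "
from h import *
print(ctrl.hand_in())"
```

```text
the job is handed in; nothing more can be done
None
```

I turned the dial to its off stop first, then slid the blank out until its pencil line was within about 1–2 mm of the white edge and square to it to within about 1°; it is still gripped and pressed flat. The pictures show the tin, figure and saw unmoved; I did not check the gouge's final position as closely. The job was handed in at about 18 s, and no verdict came back.

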